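Push the sample rack home and lock it with the two-stage lever

TASK

Push the tube rack all the way into the dock until it meets the back wall, then slide the locking lever past its first detent to its second stop, so that its bolt stands across the front of the rack, and move clear. Only push, with the fingertips or the outside of the fingers: do not lift the rack or any tube, and leave the other things on the bench where they are.

Things in the scene. Friction and masses are not known exactly. Their poses are not given: they have to be found in the camera images.
- dock: Fixed rack dock. Origin: centre of the loading bay, on the bench top; x along the bay from its open mouth (-x, robot's side) to its back wall, z up. Floor 6 mm thick, x -140 to +75; inner side faces at y +-29, walls 34 tall, from x -97; back wall face at x +65. Behind it a reader module, x +75 to +145, 150 wide, 65 tall. Lever housing beside the mouth: x -95 to -51, y -135 to -35, 34 mm tall.
- lever (a joint): Slide of the locking lever, m: 0 open, 0.030 first detent, 0.060 second stop (hard end, also a detent). It slides along the dock's +y, towards the bay, and drives a flat bolt through the bay's side wall: not yet past the wall at the first detent, 27 mm into the bay at the second stop. A sprung detent pulls it to the nearest of the three; each hump, midway, takes up to 10 N, then it snaps on.
- lever_knob (a point): Centre of the black ball knob, 26 mm across, on the upright 10 mm stalk of the locking lever; 84 mm above the bench, 50 mm above the housing. In the dock's frame at x -73 and y -112 mm (open) to -52 mm (second stop). Push it from its -y side, over the housing.
- rack: White tube rack, loose in the bay, 125 long (x), 50 wide, 55 mm tall, 0.2 to 0.5 kg, two rows of five square holes 45 mm deep. Origin: centre of its underside; x along the bay like the dock's. It starts 30 to 60 mm short of home, where the bolt would strike its side. Home, its far end touches the back wall: origin at x +2.5 mm of the dock; 4 mm play on either side.
- rack_front (a point): Centre of the rack's front end face (its -x end, towards the mouth), 27.5 mm above the rack's underside and 33.5 mm above the bench. Home it is at x -60 mm of the dock; the bolt then passes 5 mm in front of it.
- tube0_center (a point): Centre of a capped sample tube (12 mm across, 62 mm long, cap 15 mm across) standing loose in the rack: nearest the mouth, left row (left = +y). Its top is 72 mm above the rack's underside.
- tube1_center (a point): Centre of a capped sample tube (12 mm across, 62 mm long, cap 15 mm across) standing loose in the rack: second place, right row (left = +y). Its top is 72 mm above the rack's underside.
- tube2_center (a point): Centre of a capped sample tube (12 mm across, 62 mm long, cap 15 mm across) standing loose in the rack: fourth place, left row (left = +y). Its top is 72 mm above the rack's underside.
- tube3_center (a point): Centre of a capped sample tube (12 mm across, 62 mm long, cap 15 mm across) standing loose in the rack: far end, right row (left = +y). Its top is 72 mm above the rack's underside.
- dropper: Bystander: small white dropper bottle, 26 across, 62 tall, on the bench beside the dock behind the lever housing; origin under its base.
- pipette: Bystander: hand pipette lying on the bench along the dock's +y side, 245 long, 24 tall; origin under its middle, tip to its +x.
- reagent: Bystander: white reagent bottle 64 across, 130 tall; origin under its base.
- jar: Bystander: amber glass jar 52 across, 70 tall; origin under its base.
- timer: Bystander: flat bench timer 70 x 70 x 22; origin under its centre.
- slidebox: Bystander: flat box for glass slides 100 x 85 x 32; origin under its centre.
- beaker: Bystander: clear plastic beaker 68 across, 85 tall; origin under its base.
Mind the look-alikes: they are no part of the job. Leave any orange or red look-alike of the rack alone.

How it is judged:
By the outcome, as a careful person would: the job done as asked, in the order asked, and still so for the second after the job is handed in, with the robot touching nothing.
It also fails if it takes over 42 s, if anything falls off the work surface, if the arm or the gripper's body presses on something with over 40 N, if the wrist force passes 120 N, or if a joint passes its speed limit or range.

ROBOT

A 6-joint arm with a two-finger parallel gripper is mounted at the origin on the work surface. World frame = base frame: x ahead of the robot, y to its left, z up, the work surface at z = 0. Lengths are in m, angles in rad, forces in N, time in s.
With the tool pointing down it reaches from about 0.35 to 0.775 m from the base axis. Payload 7.3 kg.
Tool frame: the origin (TCP) lies midway between the tips of the shut fingers; the grasp point (between the pads) lies 19 mm behind it (robot.tcp_to_grasp is the distance from the TCP to the grasp point, in m); x points along the fingers, z is the direction in which the jaws open and shut, and the axes are right-handed (so a half turn about x gives the same grasp; the last joint's range is limited). The gripper opens to 92 mm and grips with 3 to 60 N. Pads are 19 mm wide; open, the fingers measure 130 mm over their backs; the gripper's body (75 mm by 190 mm) begins 47 mm behind the grasp point.
Start: joints at [-1.377, 0.342, 1.524, -0, 1.275, -0.146], TCP at [0.175, -0.495, 0.227] pointing down, gripper open.
Joint ranges: [-2.53, 2.53], [-0.77, 2.02], [0.04, 2.7], [-1, 4.14], [0.28, 2.66], [-3.11, 3.11]. Speed limits (rad/s): [2.57, 2.57, 3.14, 3.14, 3.14, 3.14].

INTERFACE

Orientations are given as [roll, pitch, yaw] about the fixed x, y, z axes, in that order (R = Rz(yaw) Ry(pitch) Rx(roll)).
In Python, from cell import robot gives the robot as it stands.
- The arm moves only by the tool move_arm, never from a script. Its argument "deltas" is a list of rows, each an object with "dp": the shift along the tool's x, y, z in m, a list of three; "turn": the turn, a rotation vector about the tool's x, y, z in degrees, a list of three. A call has 1 to 10 rows; each row is the pose to reach, as a shift and turn from the pose commanded when the call began, along the tool's axes at that moment; what a row does not reach only later rows make up. A row lasts 1/10 s, in which the tool goes at most 50 mm and 8.59 degrees, less where a joint would pass 70% of its speed; a pose out of reach is approached as far as the arm can. A call with a gripper value outside its range is refused whole. "hand" is the finger opening in m, from 0 to 0.0918, set as the call begins (left out, the last holds). The fingers move at their own pace and stop on an object; "squeeze" is the grip in N (left out, the last holds). Time passes only in rows, so rows that repeat a pose let the fingers close. It gives the time, the measured TCP pose, the force and the opening at its end, in the units of the state.
- robot.observe(): the state, without advancing time (a new reading comes with each control period).
- robot.read_camera(name): name is "scene" or "side" or "wrist"; returns (picture, depth): 480x640x3 uint8, red, green, blue; 480x640 float32, m along the optical axis (not along the pixel's ray), 0 where there is no reading.
- robot.camera_info(name): a dict with "fx", "fy", "cx", "cy" (pixels), "R" (3x3) and "t" (3): a world point X has camera coordinates R X + t. Camera axes: x right, y down, z forward; pixel columns grow to the right and rows downward; lengths in m; the calibration is good to about 2 mm. The wrist camera is an equidistant fisheye: a pixel r from the principal point sees the ray r / f radians off the axis. A picture is of the moment at which its call begins: read the wrist's pose just before it. camera_info takes no time and is no camera call; for the wrist camera it gives the pose at the moment of the call.
- robot.hand_in(): hands the job in, once; it reports no verdict.
The state is a dict: "time": time; "qpos": joint angles; "qvel": joint speeds; "joint_efforts": joint torques, N m; "tool_pos": TCP position; "tool_rot": TCP orientation; "contact_force": force on the tool from outside, world axes, zero at the start; "torque": the same for the moment, N m; "opening": finger opening in m.
Only numpy, scipy, OpenCV 4.12 (cv2) and the standard library are available. Lean on these libraries where they do the work, as an engineer would, in place of code of your own. Each camera call takes 0.05 s, during which the arm holds its last target.

## Working session

There is one attempt and no reset: what is moved stays moved. The work goes in short steps, Python scripts to look and compute and a tool call to move; the robot and the scene stay as the last step left them, time stands still between calls to the robot, and variables do not carry over. Pictures are saved under pics/ and viewed, and the job is handed in when it is done.

Besides the shell and the picture viewer there is one more tool, called after ">>>" by a JSON object that holds its "op" and its "data", one argument or row to a line. move_arm: Moves the arm, as the interface text tells. Its arguments: {"type":"object","properties":{"deltas":{"type":"array"},"hand":{"type":"number"},"squeeze":{"type":"number"}},"required":["deltas"]}

```bash
ls; mkdir -p pics
cat > h.py <<'E'
from cell import robot
import numpy as np, cv2
def snap(n,tag):
    info=robot.camera_info(n); p,d=robot.read_camera(n)
    cv2.imwrite(f'pics/{tag}.png',p[:,:,::-1]); np.savez(f'pics/{tag}.npz',p=p,d=d,**{k:np.array(v) for k,v in info.items() if k in('fx','fy','cx','cy','R','t')})
    return p,d,info
class V:
    def __init__(s,tag):
        z=np.load(f'pics/{tag}.npz'); s.__dict__.update({k:z[k] for k in z.files})
    def ray(s,u,v):
        r=np.array([(u-s.cx)/s.fx,(v-s.cy)/s.fy,1.]); return -s.R.T@s.t, s.R.T@r
    def plane(s,u,v,z):
        o,d=s.ray(u,v); return o+d*(z-o[2])/d[2]
    def dep(s,u,v):
        o,d=s.ray(u,v); return o+d*s.d[int(v),int(u)]
    def proj(s,X):
        c=s.R@np.array(X)+s.t; return s.fx*c[0]/c[2]+s.cx, s.fy*c[1]/c[2]+s.cy
E
python3 - <<'E'
from h import *
for n in('scene','side'):
    snap(n,n+'0'); i=robot.camera_info(n); print(n,i['fx'],-np.array(i['R']).T@i['t'])
s=robot.observe(); print(s)
E
```

```text
pics
scene 506.31029173967886 [ 0.88980681 -0.61887151  0.8004979 ]
side 459.52057578151806 [ 0.38893747 -0.60455367  0.85965261]
{'time': 0.1, 'qpos': array([-1.37699434e+00,  3.42662844e-01,  1.52494006e+00, -1.83837882e-05,
        1.27537002e+00, -1.46020723e-01]), 'qvel': array([ 0.00122072, -0.00159168, -0.00397337,  0.00114917,  0.00077978,
        0.00092214]), 'joint_efforts': array([ 2.36469292e-03, -4.32005703e+01, -2.44693100e+01,  7.19768484e-02,
        5.27594984e-02, -3.11957137e-05]), 'tool_pos': array([ 0.17492761, -0.49461479,  0.22610288]), 'tool_rot': array([3.00830782, 1.56941594, 1.77733956]), 'contact_force': array([-0.34347626, -1.23327404,  0.55645115]), 'torque': array([-0.00262454, -0.00937627, -0.04659765]), 'opening': 0.09140780148120077}
```

View pics/scene0.png

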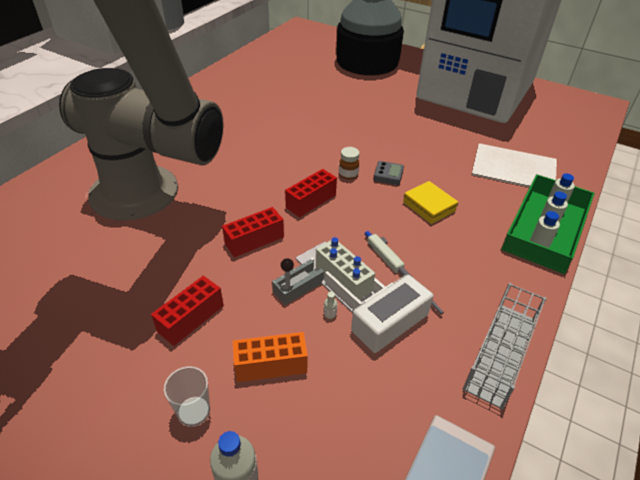

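View pics/side0.png

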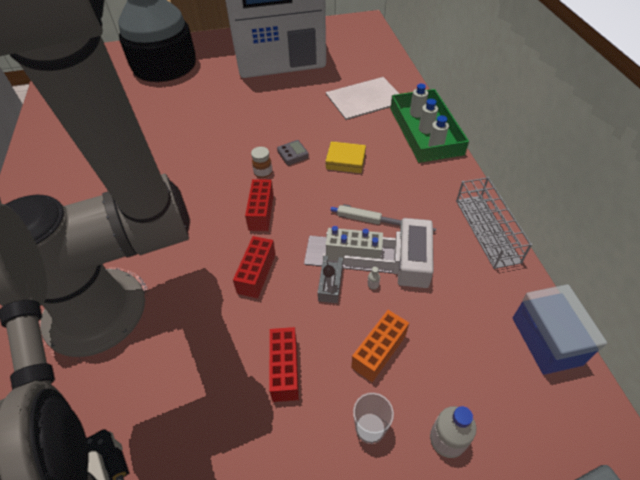

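The white rack with four blue caps is at scene (345,265) and side (355,242). Possible mix-ups are the red racks at scene (311,192), (253,230) and (187,310), and the orange one at (270,355). The white one in the dock matches the description. The black knob is at scene (287,265) and side (329,271). I'll check this in close crops.

Run:
```python
from h import *
for n,(x0,y0,w,h) in(('scene',(260,220,180,135)),('side',(295,195,150,112))):
    p=cv2.imread(f'pics/{n}0.png')[y0:y0+h,x0:x0+w]
    cv2.imwrite(f'pics/{n}0c.png',cv2.resize(p,(800,600 if n=='scene' else 597),interpolation=cv2.INTER_CUBIC))
```

```text
(no output)
```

View pics/scene0c.png

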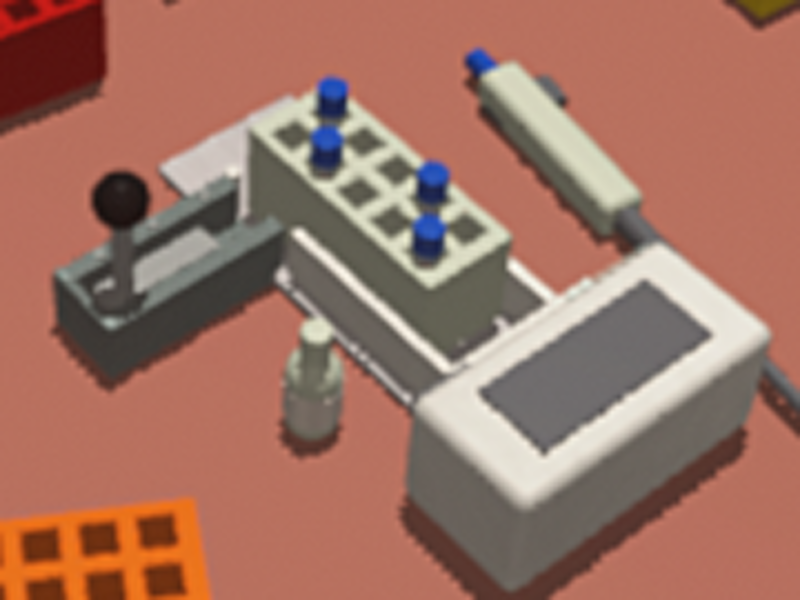

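View pics/side0c.png

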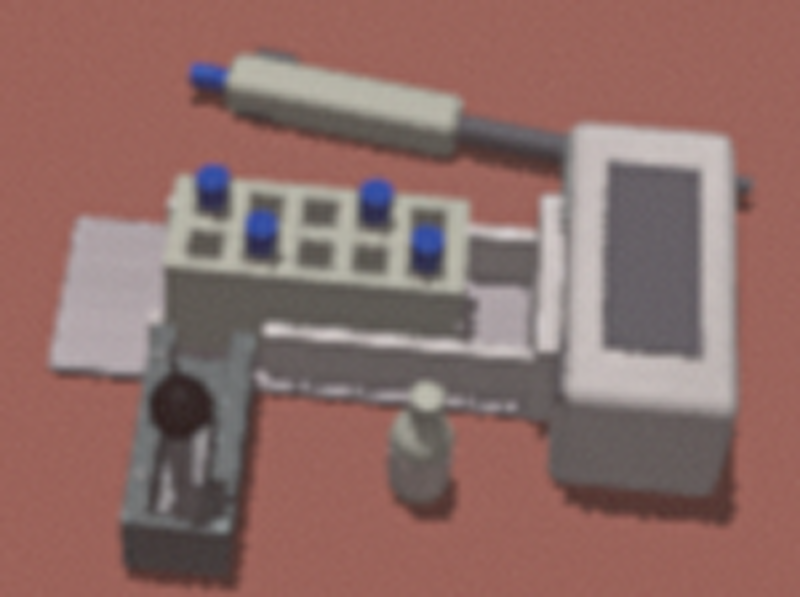

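```bash
cat > m.py <<'E'
from h import *
from scipy.optimize import least_squares
V1,V2=V('scene0'),V('side0')
sc=lambda a,b:(260+(a+.5)*180/800-.5,220+(b+.5)*135/600-.5)
si=lambda a,b:(295+(a+.5)*150/800-.5,195+(b+.5)*112/597-.5)
def tri(a,b):
    o,d=V1.ray(*a);q,e=V2.ray(*b); d=d/np.linalg.norm(d);e=e/np.linalg.norm(e)
    s=np.linalg.lstsq(np.c_[d,-e],q-o,rcond=None)[0]; A=o+s[0]*d;B=q+s[1]*e
    return (A+B)/2,np.linalg.norm(A-B)
R={(75,75):[(640,250),(570,125)],(75,-75):[(415,405),(565,400)],(145,75):[(770,335),(735,135)],(145,-75):[(520,505),(735,408)]}
H={(-95,-135):[(60,275),(125,520)],(-51,-135):[(110,335),(237,527)],(-51,-35):[(285,225),(255,335)],(-95,-35):[(235,178),(150,328)]}
K={(-62.5,-25):[(250,130),(165,265)],(62.5,-25):[(425,285),(463,293)],(62.5,25):[(510,240),(468,200)]}
def pts(D):
    L,W=[],[]
    for k,(a,b) in D.items():
        X,g=tri(sc(*a),si(*b)); print(k,X.round(4),'gap',round(g,4)); L.append(k);W.append(X)
    return np.array(L)/1e3,np.array(W)
def fit(L,W):
    f=lambda p:(np.c_[np.cos(p[2])*L[:,0]-np.sin(p[2])*L[:,1]+p[0],np.sin(p[2])*L[:,0]+np.cos(p[2])*L[:,1]+p[1]]-W[:,:2]).ravel()
    r=least_squares(f,[.5,-.2,0]); print('pose',r.x.round(4),'deg',np.degrees(r.x[2]).round(2),'res mm',(r.fun*1e3).round(1)); return r.x
def blobs(V,m,lo=6):
    n,l,s,c=cv2.connectedComponentsWithStats(m.astype(np.uint8)); return [(c[i],s[i,4]) for i in range(1,n) if s[i,4]>=lo]
if __name__=='__main__':
    a,b=pts(R);c,d=pts(H); p=fit(np.r_[a,c],np.r_[b,d])
    k,w=pts(K); q=fit(k,w)
    c_,s_=np.cos(p[2]),np.sin(p[2]); Rt=np.array([[c_,s_],[-s_,c_]])
    print('rack in dock',(Rt@(q[:2]-p[:2])).round(4))
    for V_,box in((V1,(270,230,370,300)),(V2,(318,220,385,285))):
        x0,y0,x1,y1=box; P=V_.p[y0:y1,x0:x1].astype(int)
        print('blue',[(tuple((cc+[x0,y0]).round(1)),n) for cc,n in blobs(V_,(P[...,2]>P[...,0]+50))])
        print('dark',[(tuple((cc+[x0,y0]).round(1)),n) for cc,n in blobs(V_,P.max(2)<50,15)])
E
python3 m.py
```

```text
(75, 75) [0.7032 0.0465 0.0648] gap 0.0042
(75, -75) [ 0.6583 -0.0832  0.0594] gap 0.004
(145, 75) [0.7706 0.0271 0.0659] gap 0.0006
(145, -75) [ 0.7192 -0.1082  0.0665] gap 0.0009
(-95, -135) [ 0.4785 -0.0826  0.0318] gap 0.003
(-51, -135) [ 0.5199 -0.1018  0.0382] gap 0.0008
(-51, -35) [ 0.5506 -0.0059  0.035 ] gap 0.0048
(-95, -35) [0.51   0.0162 0.0238] gap 0.0054
pose [ 0.6113  0.0098 -0.357 ] deg -20.46 res mm [ 4.6  7.4 -2.9 -3.5  2.8  2.3  1.8 -2.9 -3.4 -0.9 -3.6  2.9  0.7  0.7
  0.1 -6. ]
(-62.5, -25) [0.5175 0.0179 0.0605] gap 0.0023
(62.5, -25) [ 0.6328 -0.0267  0.0647] gap 0.0031
(62.5, 25) [0.6505 0.0227 0.0597] gap 0.0002
pose [ 0.5836  0.0197 -0.3551] deg -20.34 res mm [-1.2  0.1  0.8  1.2  0.4 -1.3]
rack in dock [-0.0294 -0.0004]
blue [((np.float64(367.4), np.float64(233.3)), np.int32(19)), ((np.float64(334.5), np.float64(239.9)), np.int32(28)), ((np.float64(333.1), np.float64(250.7)), np.int32(35)), ((np.float64(357.0), np.float64(259.0)), np.int32(31)), ((np.float64(356.2), np.float64(271.0)), np.int32(37))]
dark [((np.float64(286.7), np.float64(264.7)), np.int32(112))]
blue [((np.float64(334.3), np.float64(228.2)), np.int32(22)), ((np.float64(365.0), np.float64(231.0)), np.int32(21)), ((np.float64(343.5), np.float64(237.0)), np.int32(26)), ((np.float64(374.7), np.float64(239.7)), np.int32(28))]
dark []
```

```bash
cat >> h.py <<'E'
from scipy.spatial.transform import Rotation as Ro
def toolR(rpy): return Ro.from_euler('xyz',rpy).as_matrix()
P=np.array([0.6113,0.0098,-0.356]) # dock pose
def d2w(x,y,z,P=P):
    c,s=np.cos(P[2]),np.sin(P[2]); return np.array([P[0]+(c*x-s*y)/1e3,P[1]+(s*x+c*y)/1e3,z/1e3])
def w2d(X,P=P):
    c,s=np.cos(P[2]),np.sin(P[2]); a,b=X[0]-P[0],X[1]-P[1]; return np.array([c*a+s*b,-s*a+c*b,X[2]])*1e3
def toolin(P=P):
    o=robot.observe(); return w2d(o['tool_pos'],P).round(1), o
E
python3 - <<'E'
from h import *
import m
X,g=m.tri((286.7,264.7),(329,271)); print('knob',X,g,w2d(X))
for a,b in (((334.5,239.9),(334.3,228.2)),((333.1,250.7),(343.5,237)),((357,259),(365,231)),((356.2,271),(374.7,239.7))):
    X,g=m.tri(a,b); print('cap',X.round(4),round(g,4),w2d(X).round(1))
V2=m.V2; x0,y0=318,255; pp=V2.p[y0:285,x0:340].astype(int).max(2); print(pp.min()); print([(c+[x0,y0],n) for c,n in m.blobs(V2,pp<62)])
# predicted overlay
im={n:cv2.imread(f'pics/{n}0.png') for n in('scene','side')}
for n,v in(('scene',m.V1),('side',m.V2)):
    for pt in [(-140,29,6),(-140,-29,6),(65,-29,34),(65,29,34),(-97,-35,34),(-51,-135,34),(-95,-135,34),(75,75,65),(75,-75,65),(145,-75,65),(-73,-112,84)]:
        u,w=v.proj(d2w(*pt)); cv2.circle(im[n],(round(u),round(w)),1,(0,255,0),-1)
a=cv2.resize(im['scene'][215:355,260:440],(800,600)) ;cv2.imwrite('pics/ov1.png',a)
a=cv2.resize(im['side'][195:307,295:445],(800,597)) ;cv2.imwrite('pics/ov2.png',a)
o=robot.observe(); R=toolR(o['tool_rot']); print(R.round(3));
E
```

```text
knob [ 0.50527076 -0.07144698  0.08605924] 0.003097904741478457 [ -71.06420203 -113.10681074   86.05924069]
cap [0.5443 0.047  0.0759] 0.003 [-75.8  11.5  75.9]
cap [0.558  0.0169 0.0771] 0.0035 [-52.4 -11.9  77.1]
cap [0.609  0.0237 0.0757] 0.003 [-7.  12.2 75.7]
cap [ 0.6229 -0.0056  0.0759] 0.0026 [ 16.2 -10.4  75.9]
46
[(array([328.42268041, 270.89690722]), np.int32(97))]
[[-0.     0.943  0.333]
 [ 0.001  0.333 -0.943]
 [-1.     0.    -0.001]]
```

View pics/ov1.png

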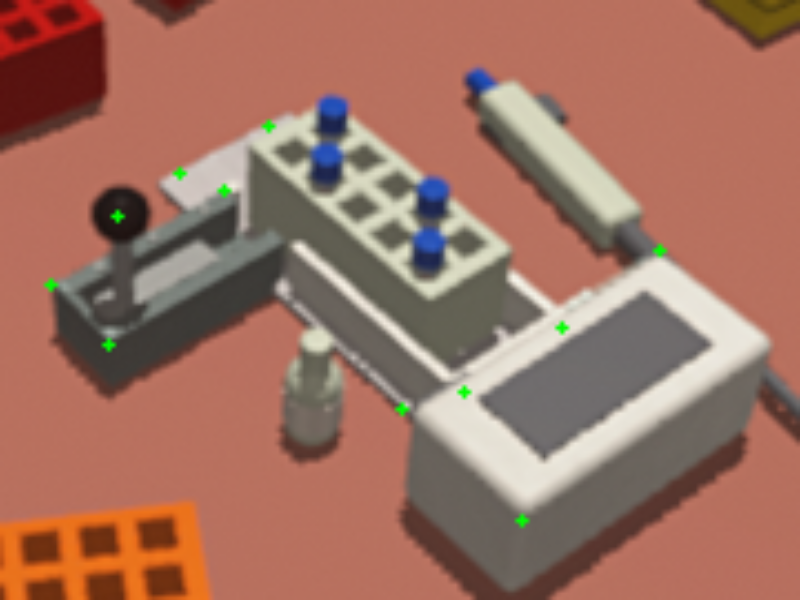

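View pics/ov2.png

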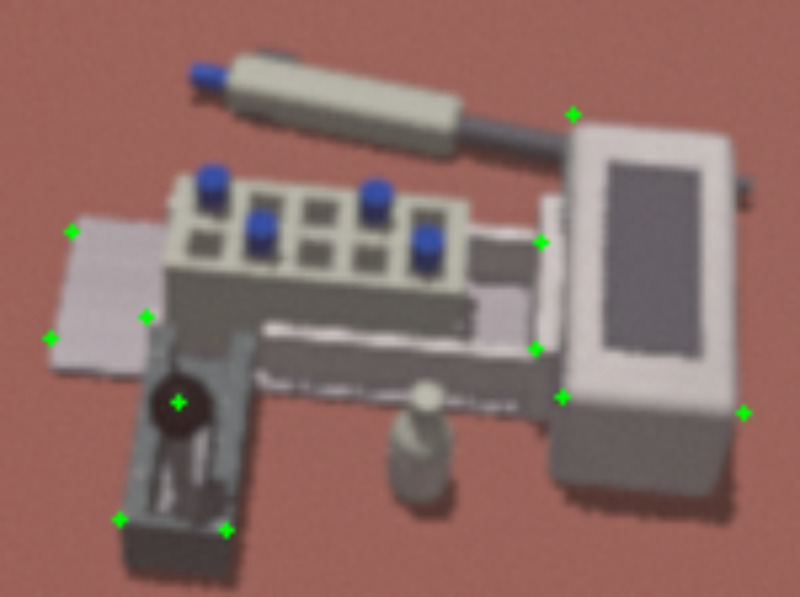

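```bash
cat > go.py <<'E'
import sys
from h import *
def need(x,y,z,yaw=True):
    o=robot.observe(); R=toolR(o['tool_rot'])
    dp=R.T@(d2w(x,y,z)-o['tool_pos'])
    dx=np.array([np.cos(P[2]),np.sin(P[2]),0])
    T=np.c_[[0,0,-1],np.cross(dx,[0,0,-1]),dx]
    tv=np.degrees(Ro.from_matrix(R.T@T).as_rotvec())
    print('at dock',w2d(o['tool_pos']).round(1),'t',round(o['time'],2),'F',np.round(o['contact_force'],1),'q',o['qpos'].round(2))
    print('dp',dp.round(4),'turn',tv.round(2),'world',d2w(x,y,z).round(3))
need(*map(float,sys.argv[1:4]))
E
python3 go.py -127 0 150
```

```text
at dock [-233.2 -624.9  226.1] t 0.1 F [-0.3 -1.2  0.6] q [-1.38  0.34  1.52 -0.    1.28 -0.15]
dp [ 0.0768  0.4821 -0.4114] turn [-5.013e+01 -7.000e-02 -4.000e-02] world [0.492 0.054 0.15 ]
```

>>> {"op": "move_arm", "data": {
  "deltas": [
    {"dp": [0,0.24,-0.205],"turn": [-25,0,0]},
    {"dp": [0,0.24,-0.205],"turn": [-25,0,0]},
    {"dp": [0,0.24,-0.205],"turn": [-25,0,0]},
    {"dp": [0,0.24,-0.205],"turn": [-25,0,0]},
    {"dp": [0,0.24,-0.205],"turn": [-25,0,0]},
    {"dp": [0,0.24,-0.205],"turn": [-25,0,0]},
    {"dp": [0,0.482,-0.411],"turn": [-50,0,0]},
    {"dp": [0,0.482,-0.411],"turn": [-50,0,0]},
    {"dp": [0,0.482,-0.411],"turn": [-50,0,0]},
    {"dp": [0,0.482,-0.411],"turn": [-50,0,0]}
  ],
  "hand": 0
}}

```text
time: 1.1
tool_pos: [0.426, -0.0602, 0.2267]
tool_rot: [-1.23, 1.571, -1.584]
contact_force: [1.6, -1.0, -0.6]
opening: 0.0167
```

```bash
python3 go.py -127 0 150
```

```text
at dock [-149.3 -130.2  226.7] t 1.1 F [ 1.6 -1.  -0.6] q [-0.32  0.17  1.76 -0.    1.21  0.04]
dp [0.0766 0.1302 0.0225] turn [0.09 0.   0.01] world [0.492 0.054 0.15 ]
```

>>> {"op": "move_arm", "data": {
  "deltas": [
    {"dp": [0,0,0],"turn": [0,0,0]},
    {"dp": [0,0,0],"turn": [0,0,0]}
  ]
}}

```text
time: 1.3
tool_pos: [0.4254, -0.0612, 0.2263]
tool_rot: [-2.675, 1.57, -3.03]
contact_force: [-0.1, -0.4, 0.2]
opening: 0.0018
```

```bash
python3 go.py -127 0 130
```

```text
at dock [-149.5 -131.3  226.3] t 1.3 F [-0.1 -0.4  0.2] q [-0.32  0.17  1.76 -0.    1.21  0.03]
dp [0.0962 0.1313 0.0227] turn [ 0.07 -0.06  0.03] world [0.492 0.054 0.13 ]
```

>>> {"op": "move_arm", "data": {
  "deltas": [
    {"dp": [0,0.131,0.022],"turn": [0,0,0]},
    {"dp": [0,0.131,0.022],"turn": [0,0,0]},
    {"dp": [0,0.131,0.022],"turn": [0,0,0]},
    {"dp": [0,0.131,0.022],"turn": [0,0,0]},
    {"dp": [0.096,0.131,0.022],"turn": [0,0,0]},
    {"dp": [0.096,0.131,0.022],"turn": [0,0,0]},
    {"dp": [0.096,0.131,0.022],"turn": [0,0,0]},
    {"dp": [0.096,0.131,0.022],"turn": [0,0,0]}
  ]
}}

```text
time: 2.1
tool_pos: [0.4919, 0.0511, 0.1313]
tool_rot: [-2.537, 1.57, -2.898]
contact_force: [-1.1, 0.0, 0.5]
opening: 0.0004
```

```bash
python3 go.py -127 0 25
python3 - <<'E'
from h import *
for n in('scene','side','wrist'): snap(n,n+'1')
a=cv2.imread('pics/scene1.png')[200:335,240:420];b=cv2.imread('pics/side1.png')[165:300,270:450]
cv2.imwrite('pics/c1.png',np.hstack([cv2.resize(a,(400,300),interpolation=2),cv2.resize(b,(400,300),interpolation=2)]))
E
```

```text
at dock [-126.3   -2.9  131.3] t 2.1 F [-1.1  0.   0.5] q [-0.05  0.39  1.74 -0.    1.01  0.31]
dp [ 0.1063  0.003  -0.0006] turn [-0.26 -0.06  0.04] world [0.492 0.054 0.025]
```

View pics/c1.png

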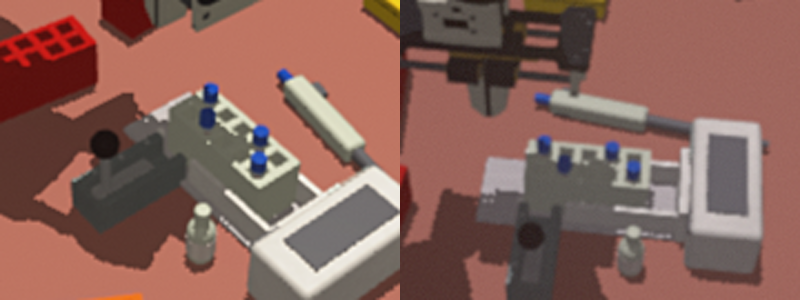

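View pics/wrist1.png

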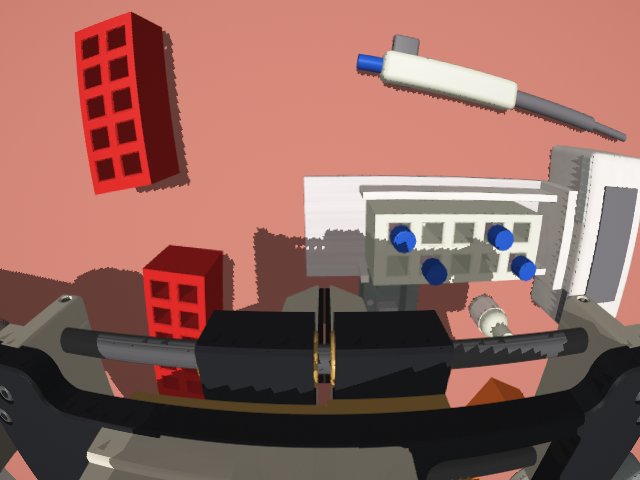

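Run:
```python
from h import *
v=V('wrist1')
def fe(u,w,z):
    x,y=u-v.cx,w-v.cy; r=np.hypot(x,y); th=r/v.fx
    d=v.R.T@np.array([np.sin(th)*x/r,np.sin(th)*y/r,np.cos(th)]); o=-v.R.T@v.t
    return o+d*(z/1e3-o[2])/d[2]
for n,u,w,z in(('mouth+y -140,29..',304,178,6),('mouth-y',304,276,6),('wall+y -97',361,187,34),('rack top +y-x',376,200,61),('rack +y+x',541,205,61),('rack top -y -x',372,283,61),('rack -y+x',541,270,61),('cap0',404,238,76),('cap1',433,271,76),('cap2',500,237,76),('cap3',522,268,76)):
    print(n,w2d(fe(u,w,z)).round(1))
```

```text
mouth+y -140,29.. [-138.8   39.8    6. ]
mouth-y [-140.4  -42.2    6. ]
wall+y -97 [-97.5  37.5  34. ]
rack top +y-x [-90.5  33.9  61. ]
rack +y+x [31.9 32.9 61. ]
rack top -y -x [-91.  -23.8  61. ]
rack -y+x [ 42.  -17.7  61. ]
cap0 [-74.3  13.3  76. ]
cap1 [-53.3  -9.3  76. ]
cap2 [-7.9 13.7 76. ]
cap3 [14. -9. 76.]
```

>>> {"op": "move_arm", "data": {
  "deltas": [
    {"dp": [0.05,0.002,0],"turn": [0,0,0]},
    {"dp": [0.1,0.002,0],"turn": [0,0,0]},
    {"dp": [0.105,0.002,0],"turn": [0,0,0]},
    {"dp": [0.105,0.002,0],"turn": [0,0,0]},
    {"dp": [0.105,0.002,0],"turn": [0,0,0]}
  ]
}}

```text
time: 2.75
tool_pos: [0.4948, 0.0544, 0.0284]
tool_rot: [0.293, 1.566, -0.065]
contact_force: [0.1, 0.2, 0.3]
opening: 0.001
```

```bash
python3 go.py -105 0 25
python3 - <<'E'
from h import *
for n in('scene','side','wrist'): snap(n,n+'2')
a=cv2.imread('pics/scene2.png')[200:335,240:420];b=cv2.imread('pics/wrist2.png')[120:390,200:560]
cv2.imwrite('pics/c2.png',np.hstack([cv2.resize(a,(400,300),interpolation=2),cv2.resize(b,(400,300),interpolation=2)]))
E
```

```text
at dock [-124.7    1.2   28.4] t 2.75 F [0.1 0.2 0.3] q [-0.04  0.55  1.84 -0.    0.75  0.31]
dp [ 0.0035 -0.0012  0.0197] turn [-0.13  0.26 -0.08] world [0.513 0.046 0.025]
```

View pics/c2.png

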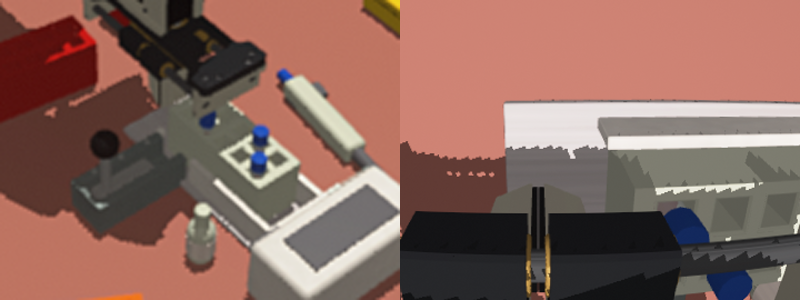

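>>> {"op": "move_arm", "data": {
  "deltas": [
    {"dp": [-0.003,-0.001,0.005],"turn": [0,0,0]},
    {"dp": [-0.003,-0.001,0.01],"turn": [0,0,0]},
    {"dp": [-0.003,-0.001,0.013],"turn": [0,0,0]},
    {"dp": [-0.003,-0.001,0.016],"turn": [0,0,0]},
    {"dp": [-0.003,-0.001,0.019],"turn": [0,0,0]},
    {"dp": [-0.003,-0.001,0.022],"turn": [0,0,0]},
    {"dp": [-0.003,-0.001,0.024],"turn": [0,0,0]},
    {"dp": [-0.003,-0.001,0.024],"turn": [0,0,0]}
  ]
}}

```text
time: 3.7
tool_pos: [0.5142, 0.0454, 0.0285]
tool_rot: [-2.891, 1.569, 3.034]
contact_force: [-4.3, 0.5, 3.1]
opening: 0.0005
```

```bash
python3 go.py -79 0 31
python3 - <<'E'
from h import *
for n in('scene','side'): snap(n,n+'3')
a=cv2.imread('pics/scene3.png')[200:335,240:420];b=cv2.imread('pics/side3.png')[165:300,270:450]
cv2.imwrite('pics/c3.png',np.hstack([cv2.resize(a,(400,300),interpolation=2),cv2.resize(b,(400,300),interpolation=2)]))
E
```

```text
at dock [-103.4   -0.5   28.5] t 3.7 F [-4.3  0.5  3.1] q [-0.06  0.58  1.78  0.    0.79  0.3 ]
dp [-0.0025  0.0006  0.0244] turn [-0.13 -0.11  0.03] world [0.537 0.037 0.031]
```

View pics/c3.png

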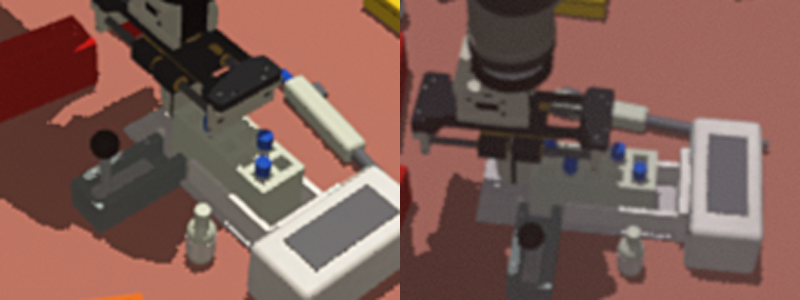

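>>> {"op": "move_arm", "data": {
  "deltas": [
    {"dp": [-0.001,0,0.003],"turn": [0,0,0]},
    {"dp": [-0.001,0,0.006],"turn": [0,0,0]},
    {"dp": [-0.001,0,0.009],"turn": [0,0,0]},
    {"dp": [-0.001,0,0.012],"turn": [0,0,0]},
    {"dp": [-0.001,0,0.015],"turn": [0,0,0]},
    {"dp": [-0.001,0,0.018],"turn": [0,0,0]},
    {"dp": [-0.001,0,0.018],"turn": [0,0,0]}
  ]
}}

```text
time: 4.5
tool_pos: [0.5325, 0.0386, 0.0298]
tool_rot: [0.139, 1.57, -0.219]
contact_force: [-0.0, 0.2, 0.2]
opening: 0.0004
```

```bash
python3 go.py -79 0 31
```

```text
at dock [-83.9  -0.4  29.8] t 4.5 F [-0.   0.2  0.2] q [-0.07  0.6   1.73 -0.    0.81  0.29]
dp [-0.0012  0.0005  0.0049] turn [-0.14  0.07 -0.01] world [0.537 0.037 0.031]
```

>>> {"op": "move_arm", "data": {
  "deltas": [
    {"dp": [0,0,0.001],"turn": [0,0,0]},
    {"dp": [0,0,0.002],"turn": [0,0,0]},
    {"dp": [0,0,0.003],"turn": [0,0,0]}
  ]
}}

```text
time: 4.8
tool_pos: [0.5342, 0.0379, 0.0298]
tool_rot: [-2.809, 1.57, 3.116]
contact_force: [-3.3, 0.5, 2.0]
opening: 0.0005
```

```bash
python3 go.py -79 0 31
```

```text
at dock [-82.   -0.5  29.8] t 4.8 F [-3.3  0.5  2. ] q [-0.07  0.6   1.73 -0.    0.82  0.29]
dp [-0.0012  0.0005  0.003 ] turn [-0.13 -0.03  0.01] world [0.537 0.037 0.031]
```

>>> {"op": "move_arm", "data": {
  "deltas": [
    {"dp": [0,0,0.001],"turn": [0,0,0]},
    {"dp": [0,0,0.002],"turn": [0,0,0]}
  ]
}}

```text
time: 5.0
tool_pos: [0.5364, 0.0372, 0.0298]
tool_rot: [-2.506, 1.571, -2.864]
contact_force: [-3.5, 0.7, 2.1]
opening: 0.0004
```

```bash
python3 go.py -79 0 31
python3 - <<'E'
from h import *
for n in('scene','side'): snap(n,n+'4')
a=cv2.imread('pics/scene4.png')[200:335,240:420];b=cv2.imread('pics/side4.png')[165:300,270:450]
cv2.imwrite('pics/c4.png',np.hstack([cv2.resize(a,(400,300),interpolation=2),cv2.resize(b,(400,300),interpolation=2)]))
E
```

```text
at dock [-79.8  -0.5  29.8] t 5.0 F [-3.5  0.7  2.1] q [-0.07  0.6   1.72 -0.    0.82  0.28]
dp [-0.0012  0.0005  0.0008] turn [-0.13 -0.01  0.01] world [0.537 0.037 0.031]
```

View pics/c4.png

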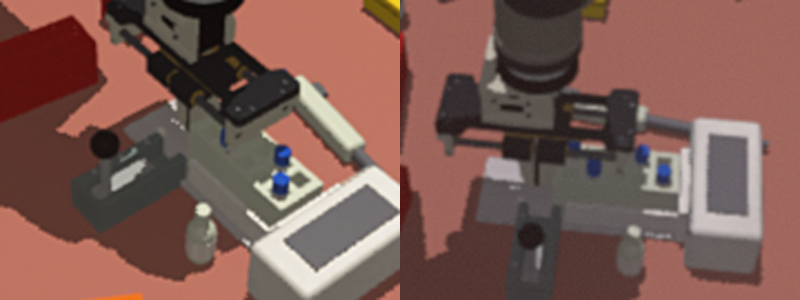

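>>> {"op": "move_arm", "data": {
  "deltas": [
    {"dp": [0,0,0.001],"turn": [0,0,0]},
    {"dp": [0,0,0.002],"turn": [0,0,0]}
  ]
}}

```text
time: 5.3
tool_pos: [0.5378, 0.0366, 0.0297]
tool_rot: [-2.935, 1.57, 2.99]
contact_force: [-7.8, 3.8, 6.3]
opening: 0.0005
```

>>> {"op": "move_arm", "data": {
  "deltas": [
    {"dp": [0,0,0.001],"turn": [0,0,0]},
    {"dp": [0,0,0.002],"turn": [0,0,0]}
  ]
}}

```text
time: 5.5
tool_pos: [0.5378, 0.0366, 0.0297]
tool_rot: [-2.992, 1.565, 2.932]
contact_force: [-13.4, 6.3, 11.9]
opening: 0.0003
```

>>> {"op": "move_arm", "data": {
  "deltas": [
    {"dp": [0,0,-0.003],"turn": [0,0,0]},
    {"dp": [0,0,-0.015],"turn": [0,0,0]},
    {"dp": [0,0,-0.03],"turn": [0,0,0]},
    {"dp": [0,0,-0.04],"turn": [0,0,0]},
    {"dp": [-0.05,0,-0.04],"turn": [0,0,0]},
    {"dp": [-0.1,0,-0.04],"turn": [0,0,0]},
    {"dp": [-0.12,0,-0.04],"turn": [0,0,0]},
    {"dp": [-0.12,0,-0.04],"turn": [0,0,0]}
  ]
}}

```text
time: 6.3
tool_pos: [0.5054, 0.0496, 0.1533]
tool_rot: [0.279, 1.562, -0.079]
contact_force: [-0.1, -0.3, -0.2]
opening: 0.0001
```

```bash
python3 go.py -73 -155 150
python3 - <<'E'
from h import *
for n in('scene','side'): snap(n,n+'5')
snap('wrist','wrist5')
a=cv2.imread('pics/side5.png')[165:300,270:450];b=cv2.imread('pics/wrist5.png')[120:390,280:640]
cv2.imwrite('pics/c5.png',np.hstack([cv2.resize(a,(400,300),interpolation=2),cv2.resize(b,(400,300),interpolation=2)]))
E
```

```text
at dock [-113.1    0.4  153.3] t 6.3 F [-0.1 -0.3 -0.2] q [-0.05  0.38  1.69 -0.    1.07  0.31]
dp [ 0.0033 -0.1553  0.0404] turn [-0.13  0.5  -0.14] world [ 0.489 -0.11   0.15 ]
```

View pics/c5.png

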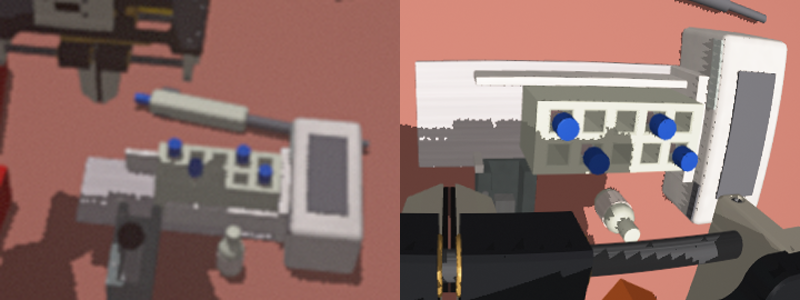

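>>> {"op": "move_arm", "data": {
  "deltas": [
    {"dp": [0,-0.05,0.01],"turn": [0,0,0]},
    {"dp": [0,-0.1,0.025],"turn": [0,0,0]},
    {"dp": [0.003,-0.15,0.04],"turn": [0,0,0]},
    {"dp": [0.003,-0.155,0.04],"turn": [0,0,0]},
    {"dp": [0.003,-0.155,0.04],"turn": [0,0,0]},
    {"dp": [0.05,-0.155,0.04],"turn": [0,0,0]},
    {"dp": [0.085,-0.155,0.04],"turn": [0,0,0]},
    {"dp": [0.085,-0.155,0.04],"turn": [0,0,0]},
    {"dp": [0.085,-0.155,0.04],"turn": [0,0,0]}
  ]
}}

```text
time: 7.35
tool_pos: [0.4858, -0.108, 0.0646]
tool_rot: [3.036, 1.569, 2.679]
contact_force: [0.5, -0.3, -0.0]
opening: 0.0005
```

```bash
python3 go.py -73 -137 64
python3 - <<'E'
from h import *
for n in('scene','side'): snap(n,n+'6')
a=cv2.imread('pics/scene6.png')[200:335,220:400];b=cv2.imread('pics/side6.png')[205:340,270:450]
cv2.imwrite('pics/c6.png',np.hstack([cv2.resize(a,(400,300),interpolation=2),cv2.resize(b,(400,300),interpolation=2)]))
E
```

```text
at dock [ -76.6 -154.2   64.6] t 7.35 F [ 0.5 -0.3 -0. ] q [-0.37  0.49  1.8   0.    0.85 -0.02]
dp [0.0006 0.0172 0.0036] turn [-0.05 -0.1  -0.01] world [ 0.495 -0.093  0.064]
```

View pics/c6.png

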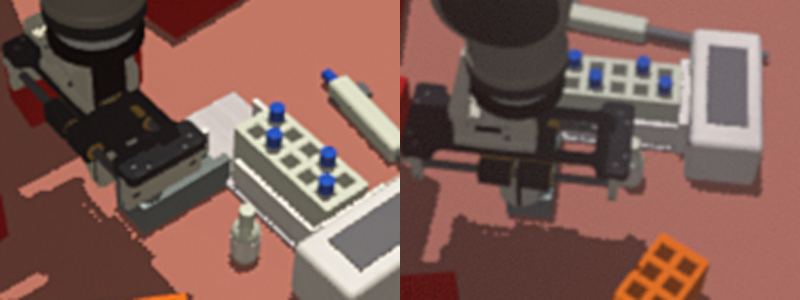

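>>> {"op": "move_arm", "data": {
  "deltas": [
    {"dp": [0,0.004,0.004],"turn": [0,0,0]},
    {"dp": [0,0.009,0.004],"turn": [0,0,0]},
    {"dp": [0,0.014,0.004],"turn": [0,0,0]},
    {"dp": [0,0.019,0.004],"turn": [0,0,0]},
    {"dp": [0,0.023,0.004],"turn": [0,0,0]},
    {"dp": [0,0.026,0.004],"turn": [0,0,0]}
  ]
}}

```text
time: 8.05
tool_pos: [0.4986, -0.0869, 0.0649]
tool_rot: [-1.451, 1.569, -1.808]
contact_force: [-2.6, -8.2, 2.0]
opening: 0.0003
```

```bash
python3 go.py -73 -75 64
```

```text
at dock [ -72.  -129.9   64.9] t 8.05 F [-2.6 -8.2  2. ] q [-0.32  0.5   1.78 -0.    0.86  0.04]
dp [ 0.0008  0.0549 -0.0011] turn [-0.09  0.01  0.09] world [ 0.517 -0.035  0.064]
```

>>> {"op": "move_arm", "data": {
  "deltas": [
    {"dp": [0,0.003,0],"turn": [0,0,0]},
    {"dp": [0,0.006,0],"turn": [0,0,0]},
    {"dp": [0,0.009,0],"turn": [0,0,0]},
    {"dp": [0,0.012,0],"turn": [0,0,0]},
    {"dp": [0,0.015,0],"turn": [0,0,0]},
    {"dp": [0,0.018,0],"turn": [0,0,0]},
    {"dp": [0,0.021,0],"turn": [0,0,0]},
    {"dp": [0,0.024,0],"turn": [0,0,0]},
    {"dp": [0,0.027,0],"turn": [0,0,0]},
    {"dp": [0,0.03,0],"turn": [0,0,0]}
  ]
}}

```text
time: 9.05
tool_pos: [0.5089, -0.0589, 0.0647]
tool_rot: [-1.791, 1.569, -2.149]
contact_force: [-2.8, -6.2, 0.3]
opening: 0.0003
```

>>> {"op": "move_arm", "data": {
  "deltas": [
    {"dp": [0,0.003,0],"turn": [0,0,0]},
    {"dp": [0,0.006,0],"turn": [0,0,0]},
    {"dp": [0,0.009,0],"turn": [0,0,0]},
    {"dp": [0,0.012,0],"turn": [0,0,0]},
    {"dp": [0,0.015,0],"turn": [0,0,0]},
    {"dp": [0,0.018,0],"turn": [0,0,0]}
  ]
}}

```text
time: 9.65
tool_pos: [0.5157, -0.0411, 0.0647]
tool_rot: [0.879, 1.57, 0.521]
contact_force: [0.7, 0.1, 0.2]
opening: 0.0008
```

```bash
python3 go.py -73 -75 64
python3 - <<'E'
from h import *
for n in('scene','side'): snap(n,n+'7')
a=cv2.imread('pics/scene7.png')[200:335,220:400];b=cv2.imread('pics/side7.png')[205:340,270:450]
cv2.imwrite('pics/c7.png',np.hstack([cv2.resize(a,(400,300),interpolation=2),cv2.resize(b,(400,300),interpolation=2)]))
E
```

```text
at dock [-71.9 -81.   64.7] t 9.65 F [0.7 0.1 0.2] q [-0.23  0.52  1.75  0.    0.87  0.13]
dp [ 0.0007  0.006  -0.0012] turn [-0.13  0.01 -0.02] world [ 0.517 -0.035  0.064]
```

View pics/c7.png

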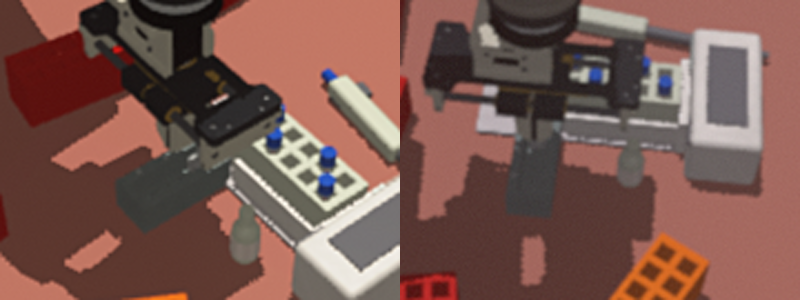

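>>> {"op": "move_arm", "data": {
  "deltas": [
    {"dp": [0,0.002,0],"turn": [0,0,0]},
    {"dp": [0,0.004,0],"turn": [0,0,0]},
    {"dp": [0,0.005,0],"turn": [0,0,0]},
    {"dp": [0,0.006,0],"turn": [0,0,0]}
  ]
}}

```text
time: 10.15
tool_pos: [0.5176, -0.0359, 0.0647]
tool_rot: [-1.022, 1.571, -1.38]
contact_force: [-0.1, -0.5, 0.1]
opening: 0.0003
```

>>> {"op": "move_arm", "data": {
  "deltas": [
    {"dp": [0,0.001,0],"turn": [0,0,0]},
    {"dp": [0,0.002,0],"turn": [0,0,0]}
  ]
}}

```text
time: 10.35
tool_pos: [0.5179, -0.0351, 0.0647]
tool_rot: [-1.695, 1.569, -2.052]
contact_force: [-2.8, -9.0, 2.1]
opening: 0.0001
```

>>> {"op": "move_arm", "data": {
  "deltas": [
    {"dp": [0,0.001,0],"turn": [0,0,0]},
    {"dp": [0,0.002,0],"turn": [0,0,0]},
    {"dp": [0,0.002,0],"turn": [0,0,0]}
  ]
}}

```text
time: 10.65
tool_pos: [0.518, -0.0348, 0.0647]
tool_rot: [-1.73, 1.566, -2.087]
contact_force: [-5.1, -14.7, 2.4]
opening: 0.0009
```

It has hit the hard end: +2 mm commanded gave 0.3 mm of movement, and the force rose to 15 N. Backing off and clearing.

>>> {"op": "move_arm", "data": {
  "deltas": [
    {"dp": [0,-0.004,0],"turn": [0,0,0]},
    {"dp": [0,-0.02,0],"turn": [0,0,0]},
    {"dp": [0,-0.05,0],"turn": [0,0,0]},
    {"dp": [0,-0.06,0],"turn": [0,0,0]},
    {"dp": [-0.05,-0.06,0],"turn": [0,0,0]},
    {"dp": [-0.1,-0.06,0],"turn": [0,0,0]},
    {"dp": [-0.15,-0.1,0],"turn": [0,0,0]},
    {"dp": [-0.15,-0.15,-0.05],"turn": [0,0,0]},
    {"dp": [-0.15,-0.2,-0.09],"turn": [0,0,0]},
    {"dp": [-0.15,-0.25,-0.09],"turn": [0,0,0]}
  ]
}}

```text
time: 11.65
tool_pos: [0.3679, -0.2052, 0.2146]
tool_rot: [0.577, 1.57, 0.221]
contact_force: [0.9, -0.3, -0.0]
opening: 0.0002
```

>>> {"op": "move_arm", "data": {
  "deltas": [
    {"dp": [0,-0.05,0],"turn": [0,0,0]},
    {"dp": [0,-0.1,0],"turn": [0,0,0]},
    {"dp": [0,-0.15,0],"turn": [0,0,0]},
    {"dp": [0,-0.15,0],"turn": [0,0,0]},
    {"dp": [0,-0.15,0],"turn": [0,0,0]}
  ]
}}

```text
time: 12.15
tool_pos: [0.3167, -0.3469, 0.2137]
tool_rot: [1.796, 1.57, 1.435]
contact_force: [-0.3, 0.1, -0.4]
opening: 0.0003
```

```bash
python3 go.py -73 -75 64
python3 - <<'E'
from h import *
for n in('scene','side'): snap(n,n+'8')
a=cv2.imread('pics/scene8.png')[210:345,250:430];b=cv2.imread('pics/side8.png')[190:302,295:445]
cv2.imwrite('pics/c8.png',cv2.resize(a,(800,600),interpolation=2));cv2.imwrite('pics/d8.png',cv2.resize(b,(800,597),interpolation=2))
E
```

```text
at dock [-151.8 -437.   213.7] t 12.15 F [-0.3  0.1 -0.4] q [-0.99  0.25  1.69  0.    1.2  -0.63]
dp [0.15   0.3623 0.077 ] turn [-0.3  -0.01 -0.06] world [ 0.517 -0.035  0.064]
```

View pics/c8.png

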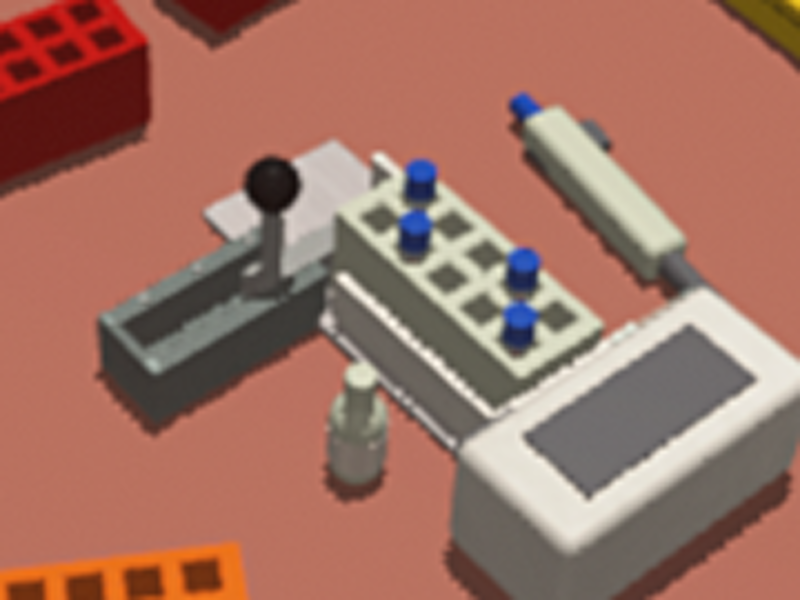

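View pics/d8.png

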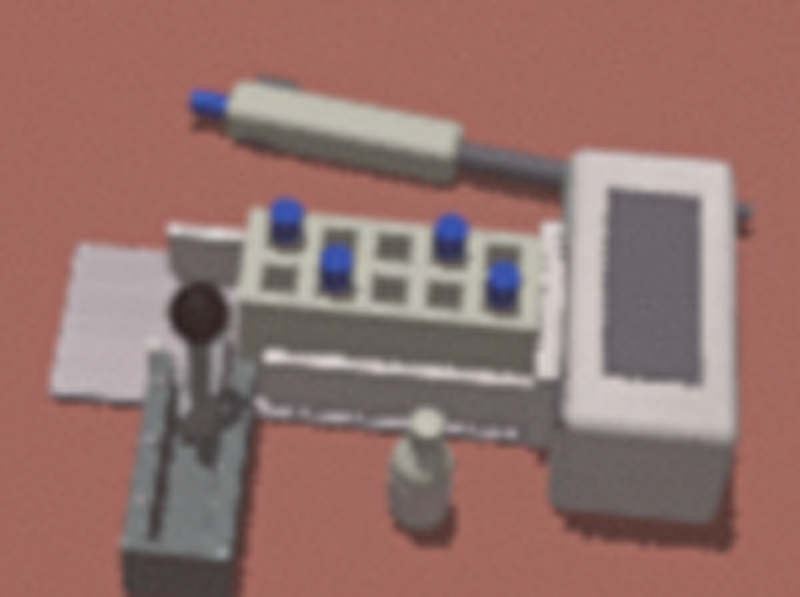

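View pics/scene8.png

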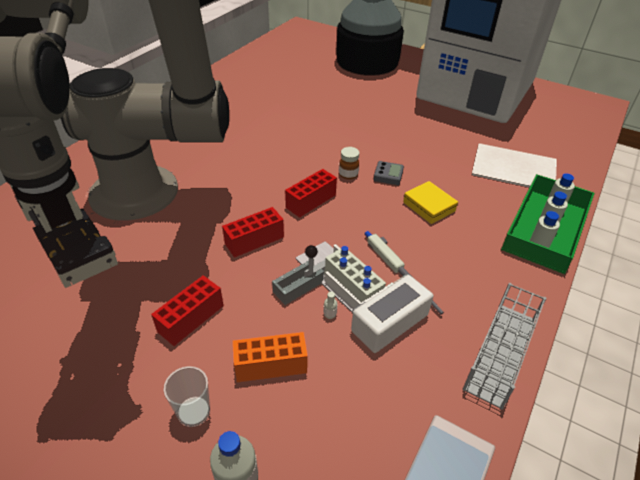

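The rack sits against the back wall, the knob has moved toward the bay, and the arm is clear. I'll measure the final positions.

Run:
```python
from h import *
import m
m.V1,m.V2=V('scene8'),V('side8')
r=[]
for v,(x0,y0,x1,y1) in((m.V1,(295,235,378,300)),(m.V2,(322,220,395,270))):
    p=v.p[y0:y1,x0:x1].astype(int)
    b=[c+[x0,y0] for c,n in m.blobs(v,p[...,2]>p[...,0]+50,10)]; d=max(m.blobs(v,p.max(2)<62,15),key=lambda t:t[1])[0]+[x0,y0]; r.append((b,d))
    print([tuple(x.round(1)) for x in b],d.round(1))
X,g=m.tri(r[0][1],r[1][1]); print('knob',w2d(X).round(1),g)
A=sorted(r[0][0],key=lambda c:c[1]); B=sorted(r[1][0],key=lambda c:c[0])
A=[c for c in A if c[0]<372]
print(len(A),len(B))
for a,b in ((0,0),(1,1),(2,2),(3,3)):
    print('cap',[w2d(m.tri(A[a],B[k])[0]).round(1) for k in ((0,1,2,3)[b],)])
```

```text
[(np.float64(344.5), np.float64(248.3)), (np.float64(343.0), np.float64(259.8)), (np.float64(367.2), np.float64(268.4)), (np.float64(366.6), np.float64(280.8))] [310.  283.9]
[(np.float64(348.1), np.float64(229.5)), (np.float64(379.0), np.float64(232.5)), (np.float64(357.5), np.float64(238.0)), (np.float64(389.0), np.float64(241.5))] [331.9 248.4]
knob [-68.5 -42.   23.8] 0.05659778649075024
4 4
cap [array([-44.6,  11.7,  75.9])]
cap [array([-21.5, -11.6,  77. ])]
cap [array([24.2, 11.2, 76.1])]
cap [array([ 47.5, -11.7,  76.4])]
```

Run:
```python
from h import *
import m
m.V1,m.V2=V('scene8'),V('side8')
X,g=m.tri((311,251.2),(331.9,248.4)); print(w2d(X).round(1),round(g,4))
print(robot.hand_in(), robot.observe()['time'])
```

```text
[-72.9 -52.3  84.1] 0.0033
the job is handed in; nothing more can be done
the job is handed in; nothing more can be done
```

The rack is home against the back wall and the locking lever is at its second stop. The arm is clear, and I handed the job in at about 12.3 s on the robot's clock.

I pushed the rack about 31 mm with the closed fingers, then pushed the knob from its -y side past the first detent. I then backed off and moved away.

**Rack:** At the end of the push the rack stopped moving and the force rose from about 4 N to 19 N. The four caps moved about 31 mm along the bay. Their mean puts the rack origin at about +1.5 mm, against +2.5 mm expected, which is within the few-millimetre accuracy of my dock measurement. The caps are still at the right height, about 76 mm.

**Lever:** The knob measured (-72.9, -52.3, 84.1) mm in the dock's frame, against (-73, -52, 84) expected. It also held firm against 15 N. I couldn't see the bolt itself because the wall and housing hide it, so its position is inferred from the knob.

**Failed check:** My first automatic knob measurement picked the wrong dark patch (the two camera rays missed each other by 57 mm). I replaced it with a position read from the close-up, where the rays missed by 3 mm.

**Other things on the bench:** By eye, the other items in the last pictures look where they started. I didn't measure their positions.

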